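# Clip the intake cover into an oven cowl and bolt it

## Robot

A 6-joint arm with a two-finger parallel gripper is mounted at the origin on the work surface. World frame = base frame: x ahead of the robot, y to its left, z up, the work surface at z = 0. Lengths are in mm, angles in rad, forces in N, time in s.
With the tool pointing down it reaches from about 275 to 875 mm from the base axis. Payload 12.5 kg.
Tool frame: the origin (TCP) lies on the front face of the gripper's body, between the roots of the fingers; the fingertips stand 73 mm ahead of it and the grasp point (between the pads) lies 54 mm ahead of it; z points along the fingers, y is the line along which they close (so a half turn about z gives the same grasp; the last joint's range is limited). The gripper opens to 85 mm and grips with 20 to 120 N. Pads are 22 mm wide; open, the fingers measure 114 mm over their backs; the gripper's body (76 mm by 85 mm) begins 54 mm behind the grasp point. The pads swing forward as they close: fully open they stand 13 mm farther back than shut.
Start: joints at [1.115, 0.351, 1.652, -0, 1.139, -0.085], TCP at [199.267, 512.618, 303.89] pointing down, gripper open.
Joint ranges: [-2.75, 2.75], [-0.79, 2.1], [0.01, 2.65], [-1.57, 4.71], [0.07, 3.14], [-2.87, 2.87]. Speed limits (rad/s): [2.22, 2.22, 2.79, 3.14, 3.14, 3.14].

## Interface

Orientations are given as a rotation vector (axis times angle).
In Python, from rig import env gives the robot as it stands.
- The arm moves only by the shell command python3 -m jog 'ROWS' [OPENING] [FORCE]. ROWS is JSON, a list of rows, each a list of 6 numbers: the shift along the tool's x, y, z in m, then the turn, a rotation vector about the tool's x, y, z in rad. In form: [[x, y, z, wx, wy, wz], ...]. A call has 1 to 10 rows; each row is the pose to reach, as a shift and turn from the pose commanded when the call began, along the tool's axes at that moment; what a row does not reach only later rows make up. A row lasts 1/12 s, in which the tool goes at most 41.7 mm and 7.16 degrees, less where a joint would pass 70% of its speed; a pose out of reach is approached as far as the arm can. A call with a gripper value outside its range is refused whole. OPENING is the opening, from -1 (shut) to 1 (fully open), so that 0 is half open, set as the call begins (- or left out, the last holds). The fingers move at their own pace and stop on an object; FORCE is the grip in N (left out, the last holds). Time passes only in rows, so rows that repeat a pose let the fingers close. It gives the time, the measured TCP pose, the force, the opening and the grip force at its end, in the units of the state.
- env.get_obs(): the state, without advancing time (a new reading comes with each control period).
- env.grab_frame(name): name is "scene" or "top" or "wrist"; returns the picture (420x560x3 uint8, red, green, blue); there is no depth.
- env.camera_params(name): a dict with "K" (3x3 intrinsics, pixels), "rvec" (rotation vector, rad) and "tvec" (3), from world to camera coordinates, as OpenCV has them; the wrist camera has in their place "T_tool_cam" (4x4, takes a point from camera to tool coordinates, whose origin is the TCP and whose axes are the flange's). Camera axes: x right, y down, z forward; pixel columns grow to the right and rows downward; lengths in mm; the calibration is good to about 2 mm. A picture is of the moment at which its call begins: read the wrist's pose just before it. camera_params takes no time and is no camera call.
- env.finish_job(): hands the job in; it is judged then, once.
The state is a dict: "clock": time; "joints": joint angles; "dq": joint speeds; "joint_torque": joint torques, N m; "position": TCP position; "tool_rot": TCP orientation; "contact_force": force on the tool from outside, world axes, zero at the start; "torque": the same for the moment, N m; "grip_width": finger opening in mm; "grasp_force": force on a finger pad.
Only numpy, scipy, OpenCV 4.12 (cv2) and the standard library are available. Lean on these libraries where they do the work, as an engineer would, in place of code of your own. Each camera call takes 0.05 s, during which the arm holds its last target. There are 200 camera calls.

## Task

Clip the larger black louvred cover into the open air intake on the sloping panel of the grey oven cowl: press it straight in until both of its sprung tabs have snapped behind the edge and the plate lies flush. Then slide the locking bolt fully down over the edge of the cover and let go. Leave the small cover, the screwdriver and the jar alone.

Things in the scene. Friction and masses are not known exactly. Their poses are not given: they have to be found in the camera images.
- cover_centre (a point): Centre of the loose black louvred cover to be fitted, standing on its skirt on the bench. z: out of the louvred face (up); x: short side; y: long side; same when turned half round about z. Plate 64 (x) x 112 (y) x 4 mm; on it a grip fin 44 (x) x 12 (y), 30 mm tall. Overall height 50 mm; this point is half-way, 5 mm above the plate's top. About 110 g.
- cover_foot (a point): Centre of the cover's underside (foot of its skirt), 25 mm below cover_centre; same axes. The skirt, 40 (x) x 88 (y) mm, reaches 16 mm below the plate; its lowest 6 mm are chamfered by 4 mm. At each short end (y) a grey sprung tab, 20 mm wide, stands out under the plate: 99 mm over both hooks, sloped below to lead in.
- cover_tab_a (a joint): Inward deflection of the cover's tab at its +y end, m: 0 at rest, about 0.0035 while it passes the intake's edge, at most 0.007. Pushed straight in (roughly 6 to 15 N for both) the tabs give way and snap out behind the edge.
- cover_tab_b (a joint): The same for the tab at the cover's -y end.
- intake (a point): Centre of the open air intake, on the outer face of the sloping panel. z: out of the panel (30 degrees from vertical, leaning to the cowl's front); x: up the slope; y: across. Opening 44 (x) x 92 (y) mm, edge rounded, panel 5 mm thick. Cover fully home (same axes or turned half round): plate on the panel, cover_centre 9 mm out (z) from this point.
- cowl: Grey sheet-metal oven cowl, fixed on the bench; place and heading vary, its low front facing to the robot's right. Origin at the centre of its underside, front to its own -x. 165 (x) x 240 (y) mm, 30 mm high in front and 125 mm behind; its top is the sloping aluminium panel, 190 mm along the slope. The intake lies 30 mm downhill of the panel's middle.
- bolt_grip (a point): Centre of the locking bolt's grip, uphill of the intake on the panel's centre line; axes as the intake's. The grip is a block 14 (x) x 12 (y) x 23 mm (z), its centre 20.5 mm out from the panel, on a flat steel tongue 22 mm wide, 6 to 9 mm out from the panel. Guide strips on either side are 10 mm high, 37 mm over both. The tongue's nose is 29 mm downhill of this point.
- lock_bolt (a joint): Travel of the bolt down the slope (towards -x of the intake), m: 0 open, 0.018 fully locked, when its tongue lies over the uphill edge of the fitted cover (2 mm free above the plate). It takes 1.5 to 3 N and stays where it is left.
- small_cover_centre (a point): Bystander: centre of a smaller black louvred cover, plate 56 x 72 mm, the same shape and height (50 mm) with the same fin but no tabs; not for this intake. It and the larger one may have changed places.
- screwdriver_grip (a point): Bystander: the handle of a screwdriver lying on the bench.
- jar: Bystander: glass jar of 64 mm diameter and 75 mm height with a steel cap; origin at the centre of its underside.

How it is judged (in metres and radians):
On the way, in this order (a step that is already met when the one before it is completed fails the run):
1. the larger cover is home in the intake, both tabs sprung out behind its edge, while the bolt is still open (z of cover_centre in the frame of intake between 0.0065 and 0.0115 m and x of cover_centre in the frame of intake between -0.005 and 0.005 m and y of cover_centre in the frame of intake between -0.005 and 0.005 m and angle between the z axis of cover_centre and the z axis of intake, either way round below 0.06 rad and angle between the y axis of cover_centre and the y axis of intake, either way round below 0.06 rad and value of joint each of cover_tab_a, cover_tab_b below 0.0015 m and value of joint lock_bolt below 0.008 m), for 0.2 s.
2. the locking bolt is slid fully over the cover's edge (value of joint lock_bolt above 0.015 m), for 0.2 s.
At the end, for the whole second after the job is handed in: The larger cover is in the intake: centred within 5 mm, its plate within 2.5 mm of the panel and square to it within 0.06 rad, both tabs sprung back out (less than 1.5 mm deflected); the locking bolt has travelled at least 15 of its 18 mm and is at rest (z of cover_centre in the frame of intake between 0.0065 and 0.0115 m and x of cover_centre in the frame of intake between -0.005 and 0.005 m and y of cover_centre in the frame of intake between -0.005 and 0.005 m and angle between the z axis of cover_centre and the z axis of intake, either way round below 0.06 rad and angle between the y axis of cover_centre and the y axis of intake, either way round below 0.06 rad and value of joint each of cover_tab_a, cover_tab_b below 0.0015 m and value of joint lock_bolt above 0.015 m and velocity of joint lock_bolt below 0.01 m/s); the robot touches nothing.
It fails at once if the small cover moved more than 40 mm (distance of small_cover_centre from where it was at the start of the episode above 0.04 m).
It fails at once if the screwdriver moved more than 40 mm (distance of screwdriver_grip from where it was at the start of the episode above 0.04 m).
It fails at once if the jar moved more than 40 mm or was tipped over (distance of jar from where it was at the start of the episode above 0.04 m or angle between jar's own z axis and vertical above 0.5 rad).
It also fails if it takes over 46 s, if anything falls off the work surface, if the arm or the gripper's body presses on something with over 40 N, if the wrist force passes 120 N, or if a joint passes its speed limit or range.

## Working session

There is one attempt and no reset: what is moved stays moved. The work goes in short steps, Python scripts to look and compute and a shell command to move; the robot and the scene stay as the last step left them, time stands still between calls to the robot, and variables do not carry over. Pictures are saved under pics/ and viewed, at most 10 in all, crops included, and the job is handed in when it is done.

```bash
ls; mkdir -p pics; python3 - <<'E'
from rig import env
import cv2,numpy as np
o=env.get_obs();print(o)
for n in("top","scene"):
    f=env.grab_frame(n);cv2.imwrite(f"pics/{n}0.png",f[:,:,::-1]);p=env.camera_params(n);print(n,p)
print(env.camera_params("wrist"))
E
```

```text
pics
{'clock': 0.0, 'joints': array([ 1.11539173e+00,  3.51241811e-01,  1.65242719e+00,  1.25813628e-05,
        1.13908388e+00, -8.46040072e-02]), 'dq': array([ 7.98554024e-04,  1.16062334e-04,  1.15604428e-03,  9.46005167e-04,
       -8.60255471e-04,  9.23882513e-05]), 'joint_torque': array([-1.05968626e-03, -5.06108952e+01, -2.91395652e+01, -1.26246837e-04,
        4.60243187e-03,  2.54557011e-05]), 'position': array([199.1674152 , 512.41000803, 303.35413589]), 'tool_rot': array([-5.79070107e-01, -3.08743673e+00,  1.75149582e-03]), 'contact_force': array([ 0.30422726, -0.25926873, -0.192977  ]), 'torque': array([-0.01478787, -0.04558981, -0.0330941 ]), 'grasp_force': 0.0, 'grip_width': 85.11774257343761}
top {'K': array([[458.48071173,   0.        , 276.34677361],
       [  0.        , 458.48071173, 210.58509441],
       [  0.        ,   0.        ,   1.        ]]), 'rvec': array([ 2.15435596, -2.14706694,  0.160409  ]), 'tvec': array([ -93.07989982,  620.33838537, 1024.29333093])}
scene {'K': array([[381.29262727,   0.        , 280.09488598],
       [  0.        , 381.29262727, 213.67091302],
       [  0.        ,   0.        ,   1.        ]]), 'rvec': array([ 2.14436784,  1.02603486, -0.40728405]), 'tvec': array([-347.77282965, -285.47924329, 1309.67549837])}
{'K': array([[295.55108475,   0.        , 280.38235848],
       [  0.        , 295.55108475, 206.49544556],
       [  0.        ,   0.        ,   1.        ]]), 'T_tool_cam': array([[-2.03763506e-05, -9.52098545e-01, -3.05791366e-01,
         7.79038601e+01],
       [ 9.99999938e-01, -1.26667003e-04,  3.27749999e-04,
        -7.86190061e-02],
       [-3.50783973e-04, -3.05791340e-01,  9.52098489e-01,
        -6.92842830e+01],
       [ 0.00000000e+00,  0.00000000e+00,  0.00000000e+00,
         1.00000000e+00]])}
```

View pics/top0.png

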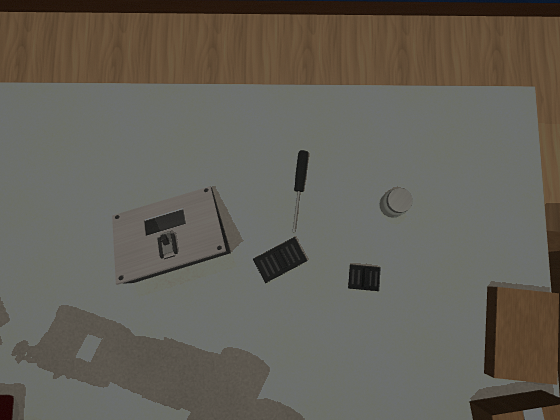

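View pics/scene0.png

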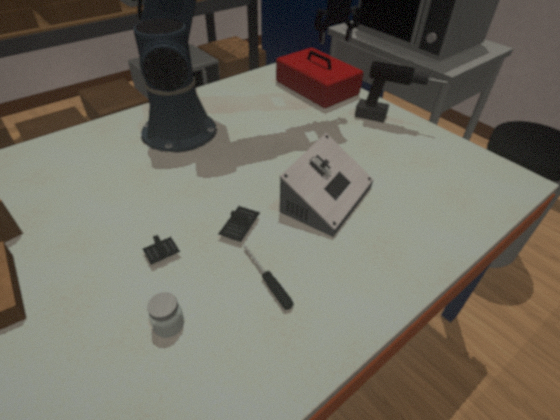

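The top view shows the large cover at about (280,260), the small cover at (364,277), the intake at (165,222), the bolt at (167,244), the screwdriver at (300,190) and the jar at (397,201). The scene view agrees with this. Next I'll turn these pixels into rough world positions.

```bash
cat > h.py <<'E'
import cv2,numpy as np
from scipy.spatial.transform import Rotation as R
from rig import env
def Tcw(name,o=None):  # cam->world 4x4
    p=env.camera_params(name)
    T=np.eye(4)
    if name=="wrist":
        o=o or env.get_obs();T[:3,:3]=R.from_rotvec(o['tool_rot']).as_matrix();T[:3,3]=o['position'];T=T@p['T_tool_cam']
    else:
        T[:3,:3]=R.from_rotvec(p['rvec']).as_matrix();T[:3,3]=p['tvec'];T=np.linalg.inv(T)
    return T,p['K']
def cast(uv,T,K,z):
    d=np.c_[np.atleast_2d(uv),np.ones(len(np.atleast_2d(uv)))]@np.linalg.inv(K).T@T[:3,:3].T
    return T[:3,3]+d*((z-T[2,3])/d[:,2])[:,None]
def tri(Ts,K2,uvs):
    A=np.zeros((3,3));b=np.zeros(3)
    for T,K,uv in zip(Ts,K2,uvs):
        d=T[:3,:3]@np.linalg.inv(K)@[*uv,1];d/=np.linalg.norm(d);P=np.eye(3)-np.outer(d,d);A+=P;b+=P@T[:3,3]
    return np.linalg.solve(A,b)
def step(target_R,target_p,o=None):
    "shift/turn in tool axes from present measured pose"
    o=o or env.get_obs();r=R.from_rotvec(o['tool_rot'])
    return np.round(r.inv().apply(np.array(target_p)-o['position'])/1000,4),np.round((r.inv()*target_R).as_rotvec(),3)
E
python3 - <<'E'
from h import *
T,K=Tcw("top")
im=cv2.imread("pics/top0.png");g=cv2.cvtColor(im,cv2.COLOR_BGR2GRAY)
for n,(x0,y0,x1,y1),z in(("big",(240,225,320,290),20),("small",(340,255,390,300),20),("sd",(285,145,315,235),10)):
    m=(g[y0:y1,x0:x1]<60).astype(np.uint8)
    c=max(cv2.findContours(m,0,2)[0],key=cv2.contourArea);b=cv2.boxPoints(cv2.minAreaRect(c))+[x0,y0]
    print(n,cast(b,T,K,z).round(0)[:,:2].tolist(),cast(b.mean(0),T,K,z).round())
print("jar",cast([397,201],T,K,75).round())
# panel corner screws: low ones (up in img), z~33 ; high z~120
for uv,z in(([117,217],32),([207,191],32),([122,278],120),([220,248],120),([165,222],65),([167,244],95)):print(uv,cast(uv,T,K,z).round(0))
Ts,Ks=Tcw("scene")
for a,b in(([165,222],[338,185]),([167,244],[320,163]),([280,258],[239,224])):print(tri([T,Ts],[K,Ks],[a,b]).round())
E
```

```text
big [[510.0, -34.0], [564.0, -134.0], [507.0, -164.0], [454.0, -64.0]] [[509. -99.  20.]]
small [[443.0, -257.0], [499.0, -263.0], [492.0, -336.0], [436.0, -329.0]] [[ 467. -296.   20.]]
sd [[675.0, -132.0], [778.0, -144.0], [774.0, -170.0], [671.0, -157.0]] [[ 724. -151.   10.]]
jar [[ 639. -365.   75.]]
[117, 217] [[606. 283.  32.]]
[207, 191] [[669.  73.  32.]]
[122, 278] [[465. 236. 120.]]
[220, 248] [[529.  30. 120.]]
[165, 222] [[591. 162.  65.]]
[167, 244] [[538. 149.  95.]]
[591. 163.  62.]
[537. 144. 112.]
[ 511. -102.   16.]
```

```bash
python3 -m jog '[[-0.468,-0.207,0.034,0,0,-0.66],[-0.468,-0.207,0.034,0,0,-0.66],[-0.468,-0.207,0.034,0,0,-0.66],[-0.468,-0.207,0.034,0,0,-0.66],[-0.468,-0.207,0.034,0,0,-0.66],[-0.468,-0.207,0.034,0,0,-0.66],[-0.468,-0.207,0.034,0,0,-0.66],[-0.468,-0.207,0.034,0,0,-0.66],[-0.468,-0.207,0.034,0,0,-0.66],[-0.468,-0.207,0.034,0,0,-0.66]]'
python3 - <<'E'
from h import *
y=np.radians(107)
M=np.array([[-np.sin(y),np.cos(y),0],[np.cos(y),np.sin(y),0],[0,0,-1]]).T
M=np.c_[[-np.sin(y),np.cos(y),0],[np.cos(y),np.sin(y),0],[0,0,-1]]
print(step(R.from_matrix(M),[560,150,270]),env.get_obs()['joints'])
E
```

```text
clock: 0.93
position: [479.3, 231.1, 277.4]
tool_rot: [0.453, -3.109, 0.0]
contact_force: [1.9, 1.4, -0.2]
grip_width: 85.6
grasp_force: 0.0
(array([-0.0542, -0.1008,  0.0074]), array([ 0.   , -0.   , -0.008])) [ 3.61794916e-01  3.48468484e-01  1.72618553e+00  3.59889913e-05
  1.06723123e+00 -1.49819293e+00]
```

```bash
python3 -m jog '[[-0.054,-0.101,0.007,0,0,0],[-0.054,-0.101,0.007,0,0,0],[-0.054,-0.101,0.007,0,0,0],[-0.054,-0.101,0.007,0,0,0],[-0.054,-0.101,0.007,0,0,0]]'
python3 - <<'E'
from h import *
import pickle
o=env.get_obs();f=env.grab_frame("wrist");pickle.dump(o,open("o1.pkl","wb"));print(o['position'],o['dq'].max())
cv2.imwrite("pics/w1.png",f[:,:,::-1])
E
```

```text
clock: 1.35
position: [559.3, 150.3, 269.9]
tool_rot: [0.449, -3.108, -0.0]
contact_force: [-0.4, 1.0, 0.1]
grip_width: 85.3
grasp_force: 0.0
[559.26197379 150.34958551 269.89129753] 0.046796330444928286
```

View pics/w1.png

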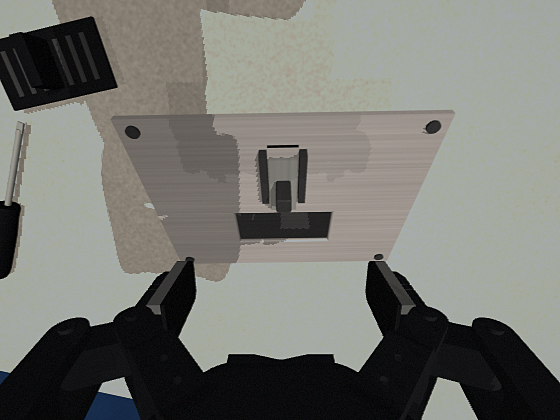

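```bash
python3 - <<'E'
import cv2
im=cv2.imread("pics/w1.png")
c=cv2.resize(im[135:275,180:380],None,fx=4,fy=4,interpolation=cv2.INTER_CUBIC)
c=cv2.convertScaleAbs(c,alpha=1.5,beta=10);cv2.imwrite("pics/w1c.png",c)
E
```

```text
(no output)
```

View pics/w1c.png

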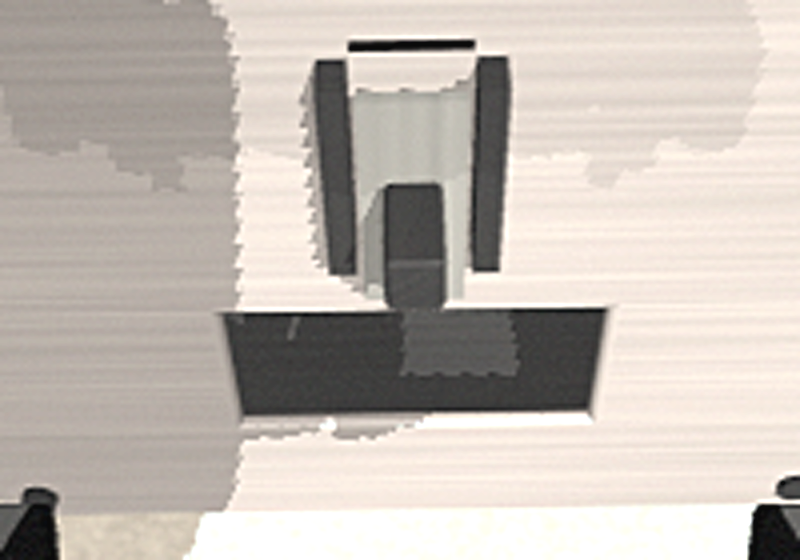

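```bash
cat > fit.py <<'E'
from h import *
import pickle
from scipy.optimize import least_squares
a=np.arctan2(95,165)
def Rint(yaw): # yaw = heading of uphill (intake x horizontal)
    return R.from_euler('z',yaw)*R.from_euler('y',-a)
def fit(o,obj,uv):
    T,K=Tcw("wrist",o);Ti=np.linalg.inv(T);rv=cv2.Rodrigues(Ti[:3,:3])[0]
    def res(p):
        P=Rint(p[2]).apply(obj)+[p[0],p[1],62.5+p[3]]
        return (cv2.projectPoints(P,rv,Ti[:3,3],K,None)[0].reshape(-1,2)-uv).ravel()
    f=lambda p:np.r_[res(p),p[3]/1.0]
    s=least_squares(f,[591,162,np.radians(197),0]);return s.x,res(s.x).reshape(-1,2)
E
python3 - <<'E'
from fit import *
o=pickle.load(open("o1.pkl","rb"))
# world: image left = ? uphill = image top; intake y = z x x
obj=np.array([[22,46,0],[22,-46,0],[-22,46,0],[-22,-46,0],[125,120,0],[125,-120,0]],float)
uvL=np.array([[235.5,213.2],[332,212],[240,240],[328.5,239.5],[112,116],[455,110]])
for sw in(0,1):
    uv=uvL[[1,0,3,2,5,4]] if sw else uvL
    for n in(4,6):
        x,r=fit(o,obj[:n],uv[:n]);print(sw,n,x.round(3),np.degrees(x[2]),r.round(1).tolist())
T,K=Tcw("wrist",o)
im=cv2.imread("pics/w1.png");g=cv2.cvtColor(im,cv2.COLOR_BGR2GRAY)[0:120,0:125]
c=max(cv2.findContours((g<70).astype(np.uint8),0,2)[0],key=cv2.contourArea);h=c.reshape(-1,2);print(h.min(0),h.max(0))
E
```

```text
0 4 [5.89095e+02 1.62677e+02 3.44100e+00 1.68000e-01] 197.12700639478624 [[0.0, -0.1], [0.4, -0.1], [0.6, 0.3], [-1.1, -0.2]]
0 6 [588.763 162.57    3.444  -0.751] 197.35260155952173 [[0.1, -0.6], [0.2, -0.9], [0.8, -0.2], [-1.1, -1.0], [-1.2, 0.9], [1.2, 1.1]]
1 4 [ 5.91623e+02  1.63558e+02  2.95000e-01 -8.99900e+00] 16.876178221127834 [[-2.8, 35.1], [3.7, 34.5], [-1.0, -34.5], [0.1, -34.3]]
1 6 [ 5.24534e+02  1.42539e+02  3.16000e-01 -6.57170e+01] 18.132746901728567 [[-8.2, -44.2], [7.0, -43.0], [-6.9, -107.7], [2.6, -105.8], [-55.4, 148.4], [60.8, 148.5]]
[ 0 16] [117 110]
```

```bash
cat > cv.py <<'E'
from h import *
def down(deg):
    y=np.radians(deg);return R.from_matrix(np.c_[[-np.sin(y),np.cos(y),0],[np.cos(y),np.sin(y),0],[0,0,-1]])
E
python3 - <<'E'
from cv import *
print(step(down(118),[509,-99,220]))
E
```

```text
(array([ 0.1186, -0.226 ,  0.0502]), array([ 0.   , -0.001, -0.2  ]))
```

```bash
python3 -m jog '[[0.119,-0.226,0.05,0,0,-0.2],[0.119,-0.226,0.05,0,0,-0.2],[0.119,-0.226,0.05,0,0,-0.2],[0.119,-0.226,0.05,0,0,-0.2],[0.119,-0.226,0.05,0,0,-0.2],[0.119,-0.226,0.05,0,0,-0.2],[0.119,-0.226,0.05,0,0,-0.2],[0.119,-0.226,0.05,0,0,-0.2],[0.119,-0.226,0.05,0,0,-0.2],[0.119,-0.226,0.05,0,0,-0.2]]' -0.2
python3 - <<'E'
from cv import *
import pickle
o=env.get_obs();f=env.grab_frame("wrist")[:,:,::-1];pickle.dump(o,open("o2.pkl","wb"));cv2.imwrite("pics/w2.png",f)
print(o['position'],o['joints'].round(2))
E
```

```text
clock: 2.23
position: [509.4, -97.4, 221.0]
tool_rot: [-0.763, 3.047, 0.0]
contact_force: [1.0, 0.4, -0.1]
grip_width: 34.1
grasp_force: 0.0
[509.43703793 -97.44975099 221.00630408] [-0.28  0.4   1.81  0.    0.93 -2.34]
```

View pics/w2.png

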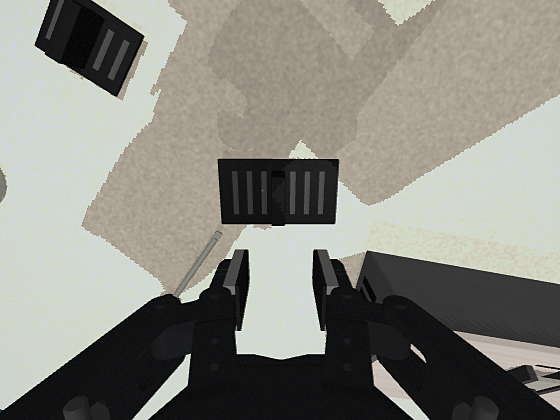

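```bash
python3 - <<'E'
from cv import *
import pickle
o=pickle.load(open("o2.pkl","rb"));T,K=Tcw("wrist",o)
im=cv2.imread("pics/w2.png");g=cv2.cvtColor(im,cv2.COLOR_BGR2GRAY)
m=np.zeros_like(g);m[140:232,205:350]=g[140:232,205:350]<75
m=cv2.morphologyEx(m,cv2.MORPH_CLOSE,np.ones((9,9)))
c=max(cv2.findContours(m,0,2)[0],key=cv2.contourArea)
r=cv2.minAreaRect(c);b=cv2.boxPoints(r);print(r)
P=cast(b,T,K,20)[:,:2];print(P.round(1),P.mean(0))
for i in(0,1):
    d=P[i+1]-P[i];print(np.linalg.norm(d),np.degrees(np.arctan2(d[1],d[0])))
h=c.reshape(-1,2)
q=cv2.approxPolyDP(cv2.convexHull(c),4,True).reshape(-1,2);print(q, cast(q.astype(float)+0.,T,K,20).round(1)[:,:2].tolist(),g[190:200:3,210:224].tolist())
print(g[219:232,240].tolist(),g[150:165,240].tolist())
E
```

```text
((278.0, 192.0), (66.0, 120.0), 90.0)
[[ 504.1 -165.3]
 [ 452.4  -68.6]
 [ 507.6  -34.8]
 [ 563.  -138.5]] [ 506.77764824 -101.80259573]
109.60372430971174 118.11545562993379
64.74205974254767 31.532001093003352
[[338 159]
 [334 223]
 [222 223]
 [218 159]] [[452.4, -68.6], [507.6, -39.3], [559.3, -135.9], [504.1, -165.3]] [[166, 166, 165, 167, 170, 172, 173, 178, 183, 80, 7, 18, 23, 21], [166, 164, 161, 162, 168, 161, 160, 164, 168, 123, 2, 13, 19, 21], [168, 167, 170, 164, 161, 162, 163, 163, 170, 178, 0, 15, 23, 20], [167, 165, 162, 166, 168, 169, 171, 171, 174, 178, 40, 13, 18, 16]]
[20, 17, 17, 16, 1, 137, 180, 167, 164, 160, 162, 164, 164] [157, 157, 154, 153, 148, 145, 147, 154, 121, 0, 16, 20, 23, 24, 22]
```

The cover lies square in view, with its plate spanning columns 218–338 and rows 159–223. That puts its centre at about (505.9, -102.3) with yaw 118.1°.

```bash
python3 - <<'E'
from cv import *
print(step(down(118.1),[505.9,-102.3,135]),step(down(118.1),[505.9,-102.3,98]))
E
```

```text
(array([ 0.0056, -0.0026,  0.086 ]), array([-0.   ,  0.001,  0.001])) (array([ 0.0056, -0.0026,  0.123 ]), array([-0.   ,  0.001,  0.001]))
```

```bash
python3 -m jog '[[0.005,-0.003,0.03,0,0,0],[0.005,-0.003,0.06,0,0,0],[0.005,-0.003,0.085,0,0,0],[0.005,-0.003,0.085,0,0,0],[0.005,-0.003,0.085,0,0,0]]' -0.2 
python3 - <<'E'
from cv import *
print(step(down(118.1),[505.9,-102.3,97]))
E
```

```text
clock: 2.7
position: [506.2, -102.9, 135.5]
tool_rot: [0.763, -3.046, -0.002]
contact_force: [0.5, -0.3, 0.6]
grip_width: 34.1
grasp_force: 0.0
(array([-0.    ,  0.0006,  0.0385]), array([ 0.001, -0.001,  0.   ]))
```

```bash
python3 -m jog '[[0,0.0005,0.015,0,0,0],[0,0.0005,0.03,0,0,0],[0,0.0005,0.038,0,0,0],[0,0.0005,0.038,0,0,0],[0,0.0005,0.038,0,0,0]]' -0.2 && python3 -m jog '[[0,0,0,0,0,0],[0,0,0,0,0,0],[0,0,0,0,0,0],[0,0,0,0,0,0],[0,0,0,0,0,0],[0,0,0,0,0,0]]' -1 80
```

```text
clock: 3.12
position: [506.6, -103.4, 98.7]
tool_rot: [-0.761, 3.047, -0.001]
contact_force: [0.9, 0.4, 0.4]
grip_width: 34.3
grasp_force: 0.0
clock: 3.62
position: [506.5, -103.7, 98.9]
tool_rot: [-0.76, 3.047, -0.001]
contact_force: [-1.7, 1.9, 7.7]
grip_width: 10.4
grasp_force: 78.2
```

```bash
python3 -m jog '[[0,0,-0.01,0,0,0],[0,0,-0.03,0,0,0],[0,0,-0.06,0,0,0],[0,0,-0.1,0,0,0],[0,0,-0.14,0,0,0],[0,0,-0.165,0,0,0],[0,0,-0.165,0,0,0]]'
cat > tgt.py <<'E'
from fit import *
I=np.array([589,162.6,62.5]);RI=Rint(np.radians(197.2))
RT=RI*R.from_euler('x',np.pi)  # x same, z flipped
def tgt(out,dx=0,dy=0): return I+RI.apply([dx,dy,out])
E
python3 - <<'E'
from tgt import *
print(env.get_obs()['contact_force'],tgt(134))
p=tgt(134);print(step(RT,p+[0,0,80]),step(RT,p),np.linalg.norm(step(RT,p+[0,0,80])[0]))
E
```

```text
clock: 4.2
position: [507.5, -104.0, 269.0]
tool_rot: [-0.759, 3.04, -0.008]
contact_force: [1.4, -0.9, -1.0]
grip_width: 10.2
grasp_force: 78.3
[ 1.35302682 -0.93784131 -1.00418659] [652.87109165 182.37140561 178.62740922]
(array([-0.2628,  0.1845,  0.0109]), array([-0.055,  0.528,  0.183])) (array([-0.2623,  0.1851,  0.0909]), array([-0.055,  0.528,  0.183])) 0.3212832084003146
```

```bash
python3 -m jog '[[-0.035,0.025,0.001,-0.007,0.066,0.022],[-0.07,0.05,0.003,-0.014,0.132,0.046],[-0.105,0.074,0.004,-0.021,0.198,0.07],[-0.14,0.098,0.006,-0.028,0.264,0.09],[-0.175,0.122,0.008,-0.035,0.33,0.115],[-0.21,0.148,0.01,-0.042,0.4,0.14],[-0.24,0.17,0.011,-0.05,0.47,0.165],[-0.263,0.184,0.011,-0.055,0.528,0.183],[-0.263,0.184,0.011,-0.055,0.528,0.183],[-0.263,0.184,0.011,-0.055,0.528,0.183]]'
python3 - <<'E'
from tgt import *
print(env.get_obs()['joints'].round(2),step(RT,tgt(134)))
E
```

```text
clock: 5.03
position: [651.7, 183.7, 249.9]
tool_rot: [0.395, -2.583, 0.101]
contact_force: [0.1, 0.1, -1.3]
grip_width: 10.3
grasp_force: 78.3
[ 0.22  0.85  1.01 -0.04  1.81 -1.66] (array([-0.0368, -0.002 ,  0.0611]), array([ 0.003, -0.01 ,  0.005]))
```

```bash
python3 -m jog '[[-0.018,-0.001,0.03,0.001,-0.005,0.002],[-0.037,-0.002,0.061,0.003,-0.01,0.005],[-0.037,-0.002,0.061,0.003,-0.01,0.005],[-0.037,-0.002,0.061,0.003,-0.01,0.005],[-0.037,-0.002,0.061,0.003,-0.01,0.005]]'
python3 - <<'E'
from tgt import *
o=env.get_obs();f=env.grab_frame("wrist")[:,:,::-1];pickle.dump(o,open("o3.pkl","wb"));cv2.imwrite("pics/w3.png",f)
print(step(RT,tgt(134),o),o['dq'].round(3))
E
```

```text
clock: 5.45
position: [653.7, 180.7, 182.9]
tool_rot: [0.389, -2.599, 0.103]
contact_force: [0.4, 0.1, -0.0]
grip_width: 10.5
grasp_force: 78.3
(array([-0.0019,  0.0019,  0.0039]), array([ 0.001,  0.005, -0.003])) [ 0.005 -0.017 -0.02   0.001 -0.005  0.003]
```

View pics/w3.png

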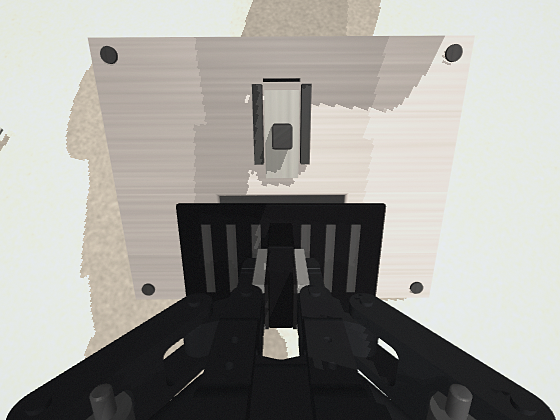

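The cover hangs square over the intake. The plate's uphill corners are at (177,204) and (386,204), and the opening's uphill edge runs (219,195)–(346,195). The panel screws are at (109,55), (454,53), (148,289) and (416,288). I'll use these to refine the relative pose.

```bash
python3 - <<'E'
from tgt import *
o=pickle.load(open("o3.pkl","rb"));T,K=Tcw("wrist",o)
g=cv2.cvtColor(cv2.imread("pics/w3.png"),cv2.COLOR_BGR2GRAY).astype(float)
S=[]
for (u,v) in((109,55),(454,53),(148,289),(416,288)):
    w=g[v-13:v+14,u-13:u+14];m=w<85;ys,xs=np.nonzero(m);S.append([u-13+xs.mean(),v-13+ys.mean()])
print(np.round(S,1).tolist())
# plate left/right edges & top
def edge(line,th=55): 
    i=np.nonzero(line<th)[0];return i[0],i[-1]
for v in(210,230,260,290):print(v,170+edge(g[v,170:200])[0],370+edge(g[v,370:396])[1])
print([198+edge(g[198:215,u],45)[0] for u in(185,200,370,380)],[185+edge(g[185:202,u],110)[0] for u in(225,235,280,320,340)])
print('open edge',g[199,205:225].astype(int).tolist(),g[199,338:356].astype(int).tolist())
print('panel',g[30:44,150].astype(int).tolist(),g[30:44,420].astype(int).tolist(),g[150,100:122].astype(int).tolist(),g[150,445:465].astype(int).tolist())
E
```

```text
[[108.6, 54.6], [453.1, 52.6], [147.9, 289.1], [416.0, 287.2]]
210 177 384
230 179 381
260 182 378
290 186 375
[np.int64(203), np.int64(203), np.int64(204), np.int64(204)] [np.int64(196), np.int64(196), np.int64(195), np.int64(195), np.int64(195)]
open edge [162, 163, 162, 163, 163, 164, 162, 162, 163, 162, 164, 162, 151, 132, 109, 52, 58, 60, 59, 60] [58, 59, 61, 56, 56, 54, 97, 161, 192, 215, 223, 220, 220, 220, 219, 220, 220, 221]
panel [232, 232, 232, 232, 233, 234, 239, 189, 174, 175, 174, 177, 179, 176] [232, 232, 232, 232, 237, 229, 160, 170, 174, 175, 177, 175, 174, 174] [190, 194, 194, 193, 190, 190, 193, 204, 194, 178, 181, 181, 181, 181, 181, 181, 181, 181, 181, 182, 181, 181] [224, 224, 225, 225, 224, 225, 225, 225, 225, 226, 234, 233, 233, 232, 232, 231, 232, 233, 232, 232]
```

```bash
python3 - <<'E'
from tgt import *
o=pickle.load(open("o3.pkl","rb"));T,K=Tcw("wrist",o);Ti=np.linalg.inv(T);rv=cv2.Rodrigues(Ti[:3,:3])[0]
uv=np.array([[108.6,54.6],[453.1,52.6],[147.9,289.1],[416,287.2],[219,196],[346,195]])
def P(p):
    sx,sy=p[4:];ob=np.array([[30+sx,sy,1.5],[30+sx,-sy,1.5],[30-sx,sy,1.5],[30-sx,-sy,1.5],[22,46,0],[22,-46,0]])
    return Rint(p[2]).apply(ob)+[p[0],p[1],62.5+p[3]]
def f(p): return np.r_[(cv2.projectPoints(P(p),rv,Ti[:3,3],K,None)[0].reshape(-1,2)-uv).ravel(),p[3]]
s=least_squares(f,[589,162.6,np.radians(197.2),0,83,108]);p=s.x;print(p.round(2),np.degrees(p[2]),s.fun.round(1))
C=np.eye(4);C[:3,:]=env.camera_params("wrist")['T_tool_cam'][:3]
for z in(79,77,81):
    q=cast([[175.8,202.5],[385.3,203.5]],C,K,z);print(z,q.round(1).tolist(),'plate len',np.linalg.norm(q[0]-q[1]).round(1),'centre',(q.mean(0)-[32,0,0]).round(1))
# relative pose, expressed in fitted intake
RF=Rint(p[2]);RTf=RF*R.from_euler('x',np.pi)
print(step(RTf,p[:3]*[1,1,0]+[0,0,62.5+p[3]]+RF.apply([0,0,134]),o))
pickle.dump(p,open("p.pkl","wb"))
E
```

```text
[5.9047e+02 1.6233e+02 3.4500e+00 5.0000e-02 8.4530e+01 1.0740e+02] 197.420076921519 [ 0.3  0.   0.3 -0.1  0.3 -0.1  0.3 -0.1 -0.5  0.1 -0.7  0.2  0. ]
79 [[32.2, -55.2, 79.0], [31.6, 54.9, 79.0]] plate len 110.1 centre [-0.1 -0.1 79. ]
77 [[32.8, -54.5, 77.0], [32.3, 54.2, 77.0]] plate len 108.6 centre [ 0.5 -0.1 77. ]
81 [[31.6, -55.9, 81.0], [31.0, 55.7, 81.0]] plate len 111.6 centre [-0.7 -0.1 81. ]
(array([-0.003 ,  0.0014,  0.0032]), array([ 0.003,  0.005, -0.006]))
```

```bash
python3 -m jog '[[-0.0027,0.0014,0.003,0.003,0.005,-0.006],[-0.0027,0.0014,0.013,0.003,0.005,-0.006],[-0.0027,0.0014,0.025,0.003,0.005,-0.006],[-0.0027,0.0014,0.025,0.003,0.005,-0.006],[-0.0027,0.0014,0.025,0.003,0.005,-0.006],[-0.0027,0.0014,0.025,0.003,0.005,-0.006]]'
cat > tgt.py <<'E'
from fit import *
I=np.array([590.3,162.35,62.5]);RI=Rint(np.radians(197.4))
RT=RI*R.from_euler('x',np.pi)
def tgt(out,dx=0,dy=0): return I+RI.apply([dx,dy,out])
def state():
    o=env.get_obs();e=RI.inv().apply(o['position']-I);f=RI.inv().apply(o['contact_force'])
    print("TCP in intake",e.round(2),"F",f.round(1),"tau",RI.inv().apply(o['torque']).round(2),"grip",o['grip_width'].round(1),"step0",step(RT,tgt(e[2]),o))
E
python3 -c "
from tgt import *;state()"
```

```text
clock: 6.0
position: [643.4, 179.7, 157.9]
tool_rot: [0.397, -2.591, 0.106]
contact_force: [0.1, 0.1, -0.3]
grip_width: 10.7
grasp_force: 78.3Traceback (most recent call last):
  File "<string>", line 2, in <module>
    from tgt import *;state()
                      ~~~~~^^
  File "tgt.py", line 7, in state
    print("TCP in intake",e.round(2),"F",f.round(1),"tau",RI.inv().apply(o['torque']).round(2),"grip",o['grip_width'].round(1),"step0",step(RT,tgt(e[2]),o))
                                                                                                      ^^^^^^^^^^^^^^^^^^^^^
AttributeError: 'float' object has no attribute 'round'
```

```bash
sed -i "s/o\['grip_width'\].round(1)/round(o['grip_width'],1)/" tgt.py
python3 -c "
from tgt import *;state()"
```

```text
TCP in intake [ -0.79  -0.64 110.55] F [-0.3 -0.1 -0.2] tau [-0.    0.27 -0.03] grip 10.7 step0 (array([ 0.0008, -0.0006,  0.    ]), array([-0.   , -0.002,  0.001]))
```

```bash
python3 -m jog '[[0.001,-0.0005,0,0,-0.002,0.001],[0.001,-0.0005,0.004,0,-0.002,0.001],[0.001,-0.0005,0.008,0,-0.002,0.001],[0.001,-0.0005,0.011,0,-0.002,0.001],[0.001,-0.0005,0.014,0,-0.002,0.001],[0.001,-0.0005,0.014,0,-0.002,0.001],[0.001,-0.0005,0.014,0,-0.002,0.001]]'
python3 -c "
from tgt import *;state()"
```

```text
clock: 6.58
position: [635.6, 176.7, 145.5]
tool_rot: [0.396, -2.592, 0.106]
contact_force: [0.1, 0.3, -1.1]
grip_width: 10.7
grasp_force: 78.3
TCP in intake [ 0.18 -0.16 95.64] F [-0.7 -0.2 -0.9] tau [ 0.02  0.36 -0.03] grip 10.7 step0 (array([-0.0002, -0.0002, -0.    ]), array([ 0.   , -0.001, -0.   ]))
```

```bash
python3 -m jog '[[0,0,0.002,0,0,0],[0,0,0.004,0,0,0],[0,0,0.006,0,0,0],[0,0,0.008,0,0,0],[0,0,0.01,0,0,0],[0,0,0.011,0,0,0],[0,0,0.012,0,0,0],[0,0,0.012,0,0,0],[0,0,0.012,0,0,0]]'
python3 -c "
from tgt import *;state()"
```

```text
clock: 7.33
position: [629.8, 174.9, 134.8]
tool_rot: [0.396, -2.591, 0.106]
contact_force: [-0.6, 0.3, -1.0]
grip_width: 10.5
grasp_force: 78.3
TCP in intake [ 0.2  -0.16 83.37] F [-0.1 -0.4 -1.1] tau [-0.01  0.34  0.01] grip 10.5 step0 (array([-0.0002, -0.0002, -0.    ]), array([ 0.   , -0.002, -0.   ]))
```

```bash
python3 -m jog '[[0,0,0.0005,0,0,0],[0,0,0.001,0,0,0],[0,0,0.0015,0,0,0],[0,0,0.0015,0,0,0]]'
python3 -c "
from tgt import *;state()"
```

```text
clock: 7.67
position: [629.5, 174.8, 134.4]
tool_rot: [0.396, -2.593, 0.106]
contact_force: [0.5, 0.6, 3.6]
grip_width: 10.3
grasp_force: 79.0
TCP in intake [ 0.23 -0.14 82.84] F [ 1.2 -0.4  3.4] tau [-0.04  0.13 -0.05] grip 10.3 step0 (array([-0.0002, -0.0001, -0.    ]), array([ 0., -0., -0.]))
```

```bash
python3 -m jog '[[0,0,0.001,0,0,0],[0,0,0.002,0,0,0],[0,0,0.003,0,0,0],[0,0,0.003,0,0,0]]'
python3 -c "
from tgt import *;state()"
```

```text
clock: 8.0
position: [629.3, 174.8, 134.5]
tool_rot: [0.397, -2.597, 0.106]
contact_force: [4.4, 2.5, 19.4]
grip_width: 10.5
grasp_force: 81.5
TCP in intake [ 0.45 -0.17 82.79] F [ 5.4 -1.1 19.3] tau [-0.22 -0.78  0.03] grip 10.5 step0 (array([-0.0004, -0.0002,  0.    ]), array([-0.   ,  0.004, -0.   ]))
```

Reaction rose to 19 N with no further travel, so the plate is against a hard stop. A gentle pull will show whether the tabs hold.

```bash
python3 -m jog '[[0,0,-0.002,0,0,0],[0,0,-0.004,0,0,0],[0,0,-0.0055,0,0,0],[0,0,-0.0055,0,0,0]]'
python3 -c "
from tgt import *;state()"
```

```text
clock: 8.33
position: [630.0, 174.9, 135.1]
tool_rot: [0.396, -2.591, 0.106]
contact_force: [-1.6, -1.0, -4.1]
grip_width: 10.4
grasp_force: 78.3
TCP in intake [ 8.000e-02 -1.400e-01  8.368e+01] F [-0.4  0.4 -4.4] tau [ 0.04  0.4  -0.03] grip 10.4 step0 (array([-0.0001, -0.0001, -0.    ]), array([ 0.   , -0.003, -0.   ]))
```

```bash
python3 -m jog '[[0,0,0.002,0,0,0],[0,0,0.003,0,0,0],[0,0,0.003,0,0,0]]' && python3 -m jog '[[0,0,-0.001,0,0,0],[0,0,-0.001,0,0,0],[0,0,-0.001,0,0,0],[0,0,-0.001,0,0,0],[0,0,-0.01,0,0,0],[0,0,-0.03,0,0,0],[0,0,-0.055,0,0,0],[0,0,-0.055,0,0,0],[0,0,-0.055,0,0,0],[0,0,-0.055,0,0,0]]' -0.2
python3 - <<'E'
from tgt import *
state();o=env.get_obs();f=env.grab_frame("wrist")[:,:,::-1];pickle.dump(o,open("o4.pkl","wb"));cv2.imwrite("pics/w4.png",f)
E
```

```text
clock: 8.58
position: [629.5, 174.8, 134.4]
tool_rot: [0.396, -2.594, 0.106]
contact_force: [1.7, 0.0, 4.7]
grip_width: 10.6
grasp_force: 79.9
clock: 9.42
position: [655.0, 182.8, 180.7]
tool_rot: [0.396, -2.592, 0.106]
contact_force: [-0.5, -0.1, -0.4]
grip_width: 33.9
grasp_force: 0.0
TCP in intake [  0.18  -0.15 136.3 ] F [ 0.2 -0.1 -0.6] tau [-0.    0.28  0.01] grip 33.9 step0 (array([-0.0002, -0.0002, -0.    ]), array([ 0.   , -0.001, -0.   ]))
```

View pics/w4.png

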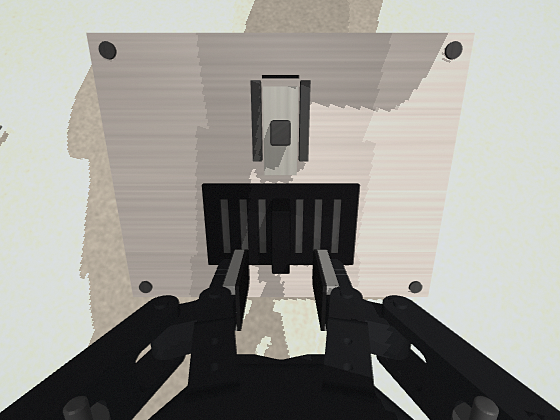

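The cover sits in the intake and reads square, with its plate at (202–359, 184–265). The bolt grip's top is at about (281,133). Next I'll get numbers for the seating and the bolt.

```bash
python3 - <<'E'
from tgt import *
o=pickle.load(open("o4.pkl","rb"));T,K=Tcw("wrist",o)
X=np.eye(4);X[:3,:3]=RI.as_matrix();X[:3,3]=I;C=np.linalg.inv(X)@T
g=cv2.cvtColor(cv2.imread("pics/w4.png"),cv2.COLOR_BGR2GRAY)
m=np.zeros_like(g);m[170:245,190:375]=g[170:245,190:375]<50
ed=[(v,np.nonzero(m[v])[0][[0,-1]].tolist()) for v in(190,215,240)];print(ed,[np.nonzero(m[:,u])[0][0] for u in(210,350)])
q=[[ed[0][1][0]-.5,190],[ed[0][1][1]+.5,190],[ed[2][1][0]-.5,240],[ed[2][1][1]+.5,240],[210,np.nonzero(m[:,210])[0][0]-.5],[350,np.nonzero(m[:,350])[0][0]-.5]]
for z in(4,9):print(z,cast(q,C,K,z).round(1)[:,:2].tolist())
w=(g[115:150,268:296]<75).astype(np.uint8);c=max(cv2.findContours(w,0,2)[0],key=cv2.contourArea);x,y,ww,hh=cv2.boundingRect(c);print(x+268,y+115,ww,hh)
b=cast([[x+267.5,y+114.5],[x+267.5+ww,y+114.5+hh]],C,K,32);print(b.round(1))
E
```

```text
[(190, [202, 358]), (215, [204, 356]), (240, [207, 354])] [np.int64(184), np.int64(184)]
4 [[25.4, 55.7], [25.4, -55.0], [-12.9, 55.1], [-13.0, -55.1], [30.1, 49.3], [30.1, -48.6]]
9 [[26.7, 54.3], [26.7, -53.6], [-10.7, 53.7], [-10.7, -53.7], [31.3, 48.1], [31.3, -47.4]]
270 120 21 26
[[73.7  6.2 32. ]
 [59.3 -5.8 32. ]]
```

```bash
python3 -m jog '[[0.03,0,0,0,0,0],[0.06,0,0,0,0,0],[0.066,0,0,0,0,0],[0.066,0,0.01,0,0,0],[0.066,0,0.025,0,0,0],[0.066,0,0.04,0,0,0],[0.066,0,0.049,0,0,0],[0.066,0,0.049,0,0,0],[0.066,0,0.049,0,0,0]]'
python3 -c "
from tgt import *;state()"
```

```text
clock: 10.22
position: [577.5, 158.5, 170.9]
tool_rot: [0.396, -2.591, 0.106]
contact_force: [0.8, -0.7, 0.8]
grip_width: 34.2
grasp_force: 0.0
TCP in intake [65.68 -0.16 87.26] F [-0.1  1.   1. ] tau [0.02 0.26 0.05] grip 34.2 step0 (array([-0.0657, -0.0001, -0.0001]), array([ 0.   , -0.002, -0.   ]))
```

Positioned on the bolt grip. Now I'll close lightly, then slide 18 mm downhill.

```bash
python3 -m jog '[[0,0,0,0,0,0],[0,0,0,0,0,0],[0,0,0,0,0,0],[0,0,0,0,0,0],[0,0,0,0,0,0]]' -1 30
python3 -c "
from tgt import *;state()"
python3 -m jog '[[-0.003,0,0,0,0,0],[-0.006,0,0,0,0,0],[-0.009,0,0,0,0,0],[-0.012,0,0,0,0,0],[-0.015,0,0,0,0,0],[-0.018,0,0,0,0,0],[-0.0195,0,0,0,0,0],[-0.0195,0,0,0,0,0],[-0.0195,0,0,0,0,0]]'
python3 -c "
from tgt import *;state()"
```

```text
clock: 10.63
position: [578.0, 158.5, 172.2]
tool_rot: [0.397, -2.594, 0.106]
contact_force: [4.8, -0.3, 2.2]
grip_width: 10.9
grasp_force: 32.1
TCP in intake [65.94  0.   88.63] F [-2.8  1.7  4.2] tau [ 0.24  0.59 -0.01] grip 10.9 step0 (array([-0.0659,  0.    ,  0.0001]), array([-0.   ,  0.001, -0.   ]))
clock: 11.38
position: [592.3, 163.0, 163.5]
tool_rot: [0.395, -2.586, 0.108]
contact_force: [-10.6, -5.4, 19.7]
grip_width: 11.2
grasp_force: 33.1
TCP in intake [48.58  0.   88.62] F [20.   2.  11.3] tau [ 0.24 -3.1   0.01] grip 11.2 step0 (array([-0.0486,  0.    , -0.0003]), array([-0.   , -0.007, -0.   ]))
```

The bolt reached its end stop, with 17.4 mm of travel and 20 N of resistance. I'll open and retract.

```bash
python3 -m jog '[[0.001,0,0,0,0,0],[0.001,0,0,0,0,0],[0.001,0,0,0,0,0],[0.001,0,0,0,0,0],[0.001,0,-0.01,0,0,0],[0.001,0,-0.03,0,0,0],[0.001,0,-0.06,0,0,0],[0.001,0,-0.08,0,0,0],[0.001,0,-0.08,0,0,0],[0.001,0,-0.08,0,0,0]]' -0.2
python3 - <<'E'
from tgt import *
state();o=env.get_obs();f=env.grab_frame("wrist")[:,:,::-1];pickle.dump(o,open("o5.pkl","wb"));cv2.imwrite("pics/w5.png",f)
E
```

```text
clock: 12.22
position: [631.3, 175.4, 232.5]
tool_rot: [0.397, -2.594, 0.106]
contact_force: [0.3, -1.0, -0.2]
grip_width: 34.2
grasp_force: 0.0
TCP in intake [ 4.7530e+01 -1.6000e-01  1.6883e+02] F [-0.1  1.  -0.2] tau [-0.06  0.2  -0.02] grip 34.2 step0 (array([-0.0475, -0.0001,  0.0001]), array([-0.   ,  0.001, -0.   ]))
```

View pics/w5.png

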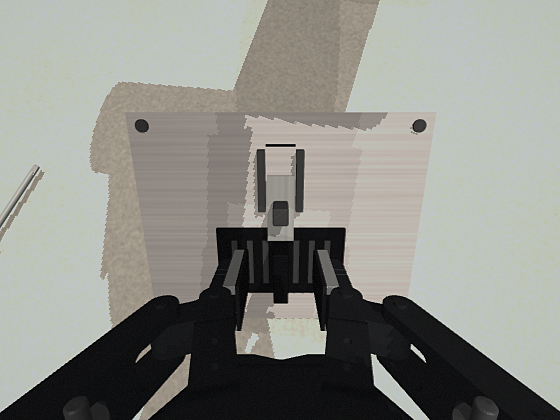

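The tongue's nose at (281,241) now lies over the plate edge at v=228. I'll check the bolt travel and the plate squareness before handing in.

```bash
python3 - <<'E'
from tgt import *
X=np.eye(4);X[:3,:3]=RI.as_matrix();X[:3,3]=I
o=pickle.load(open("o5.pkl","rb"));T,K=Tcw("wrist",o);C=np.linalg.inv(X)@T
g=cv2.cvtColor(cv2.imread("pics/w5.png"),cv2.COLOR_BGR2GRAY)
w=(g[192:226,268:294]<75).astype(np.uint8);c=max(cv2.findContours(w,0,2)[0],key=cv2.contourArea);x,y,ww,hh=cv2.boundingRect(c);print(x+268,y+192,ww,hh)
print(cast([[x+267.5,y+191.5],[x+267.5+ww,y+191.5+hh]],C,K,32).round(1))
print([np.nonzero(g[215:240,u]<50)[0][0]+215 for u in(222,240,320,340)],np.nonzero(g[235,205:360]<50)[0][[0,-1]]+205)
print(cast([[222,227.5],[340,227.5],[280,241]],C,K,4).round(1))
E
```

```text
273 201 15 25
[[63.4  5.8 32. ]
 [43.8 -5.2 32. ]]
[np.int64(228), np.int64(228), np.int64(228), np.int64(228)] [217 344]
[[ 30.9  49.9   4. ]
 [ 30.9 -50.7   4. ]
 [ 18.4   0.5   4. ]]
```

```bash
python3 -c "
from rig import env
print(env.finish_job())"
```

```text
the job is handed in; nothing more can be done
None
```

I clipped the larger cover into the intake, where it held a light pull, and slid the locking bolt about 17.4 mm to its stop over the cover's edge. I then retracted the gripper clear and handed the job in at about 12 s; no verdict came back.

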